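Slide a board of wet-painted cups under the drying rack

TASK

Slide the wooden ware board with the two freshly painted cups across the table and in under the low drying rack, gently, until it is pressed squarely against the red stop bar at the back and stands midway between the rack's legs. Keep the board flat on the table; the paint is wet, so never touch the cups, and they must stay standing on the board. Do not lean on the rack or shift the jar, the bowl or the tile.

Things in the scene. Friction and masses are not known exactly. Their poses are not given: they have to be found in the camera images.
- board: Loose light-wood ware board, 150 mm wide (its x) by 160 mm long (its y) by 24 mm thick, 0.2 to 0.45 kg, flat on the table, carrying both cups; origin at the centre of its underside, z up. Its -y end faces the rack; its rear end is the face at y = +80 mm. Edges square. With the cups it takes about 2 to 7 N to slide.
- board_front (a point): Middle of the board's leading (-y) end face, 12 mm above the table.
- board_rear (a point): Middle of the board's rear (+y) end face, 12 mm above the table.
- cup_a: Loose white cup with blue dabs, paint wet, 68 mm in diameter, 78 mm tall, 0.14 kg, standing on the board, its wall only 10 to 20 mm in from the board's rear face; origin at the centre of its underside, 24 mm above the table, so its rim is 102 mm above the table.
- cup_b: The same cup with terracotta dabs, wet, standing on the front part of the board; origin at the centre of its underside.
- rack: Fixed steel drying rack on four legs; origin on the table on the bay's middle line; -y points into the bay, its open side looks to +y. Legs: 12 mm square posts at x = -125 and 125 mm, y = 84 and -136 mm (bay 238 mm wide). A flat blue marking, 156 by 166 mm, shows where the board belongs (board centre at x = 0, y = -20 mm, its rear end 24 mm inside the front rod's axis).
- stop: Red stop bar fixed across the back of the bay, 238 mm wide, 30 mm high, 16 mm thick; origin on the table in the middle of its front face, axes as the rack's.
- stop_face (a point): Middle of the stop bar's front face, 12 mm above the table; axes as the rack's (-y points into the bar).
- front_bar (a point): Middle of the front rod (10 mm in diameter) of the grid that roofs the rack. The grid, of rods and side rails, is open to the eye; its underside is 150 mm and its top 162 mm above the table, and it covers y = +90 to -142 mm of the rack. The point lies at the underside's height; axes as the rack's.
- jar: Bystander: glass jar with black lid, 68 mm in diameter, 110 mm tall; origin at the centre of its underside.
- bowl: Bystander: terracotta bowl, 90 mm in diameter, 50 mm tall; origin at the centre of its underside.
- tile: Bystander: blue glazed tile, 70 by 70 by 14 mm, flat on the table on the robot's side of the board's way; origin at the centre of its underside.

How it is judged (in metres and radians):
On the way:
1. the board is pressed against the red stop bar (over 2 N for a tenth of a second) (contact force between board and stop above 2 N), for 0.1 s.
At the end, for the whole second after the job is handed in: The board lies flat and at rest under the rack, its leading end within 6 mm of the red stop bar, square to it within 0.08 rad and within 30 mm of the bay's middle line; both cups stand upright and at rest on the board, with their centres at least 15 mm inside its edges (y of board_front in the frame of stop_face below 0.006 m and x of board in the frame of rack between -0.03 and 0.03 m and angle between the y axis of board and the y axis of rack, either way round below 0.08 rad and angle between board's own z axis and vertical below 0.05 rad and linear speed of each of board, cup_a, cup_b below 0.01 m/s and angle between each of cup_a, cup_b's own z axis and vertical below 0.1 rad and z of cup_a in the frame of board between 0.019 and 0.03 m and x of cup_a in the frame of board between -0.06 and 0.06 m and y of cup_a in the frame of board between -0.065 and 0.065 m and z of cup_b in the frame of board between 0.019 and 0.03 m and x of cup_b in the frame of board between -0.06 and 0.06 m and y of cup_b in the frame of board between -0.065 and 0.065 m); the robot touches nothing.
It fails at once if a wet cup is touched by the fingers or the arm (contact force between any of the fingers, the arm and cup_a above 0.3 N or contact force between any of the fingers, the arm and cup_b above 0.3 N).
It fails at once if the board is rammed against the stop bar (over 35 N) (contact force between board and stop above 35 N).
It fails at once if the robot pushes against the drying rack (over 6 N) (contact force between any of the fingers, the arm and rack above 6 N).
It fails at once if the board is lifted or tipped, or a cup topples (height (world z) of board above 0.015 m or angle between board's own z axis and vertical above 0.2 rad or angle between any of cup_a, cup_b's own z axis and vertical above 0.4 rad).
It fails at once if the jar, the bowl or the tile is shifted by more than 15 mm (distance of any of jar, bowl, tile from where it was at the start of the episode above 0.015 m).
It also fails if it takes over 58 s, if anything falls off the work surface, if the arm or the gripper's body presses on something with over 40 N, if the wrist force passes 120 N, or if a joint passes its speed limit or range.

ROBOT

A 6-joint arm with a two-finger parallel gripper is mounted at the origin on the work surface. World frame = base frame: x ahead of the robot, y to its left, z up, the work surface at z = 0. Lengths are in mm, angles in rad, forces in N, time in s.
With the tool pointing down it reaches from about 275 to 725 mm from the base axis. Payload 15.9 kg.
Tool frame: the origin (TCP) lies on the front face of the gripper's body, between the roots of the fingers; the fingertips stand 73 mm ahead of it and the grasp point (between the pads) lies 54 mm ahead of it; z points along the fingers, y is the direction in which the jaws open and shut (so a half turn about z gives the same grasp; the last joint's range is limited). The gripper opens to 85 mm and grips with 20 to 120 N. Pads are 22 mm wide; open, the fingers measure 114 mm over their backs; the gripper's body (76 mm by 85 mm) begins 54 mm behind the grasp point. The pads swing forward as they close: fully open they stand 13 mm farther back than shut.
Start: joints at [1.15, 0.213, -0.034, 1.323, 0, 1.571], TCP at [204.238, 456.369, 303.906] pointing down, gripper open.
Joint ranges: [-2.98, 2.98], [-0.74, 1.72], [-1.14, 1.35], [-2.1, 2.04], [-1.57, 1.44], [-3.14, 3.14]. Speed limits (rad/s): [1.89, 1.89, 2.39, 2.57, 3.14, 3.14].

INTERFACE

Orientations are given as a unit quaternion [w, x, y, z].
In Python, from rig import arm gives the robot as it stands. The module is installed in compiled form; this text tells all that it offers.
- The arm moves only by the shell command python3 -m handwheel 'ROWS' [OPENING]. ROWS is text: rows parted by semicolons, each of 4 numbers parted by spaces: the shift along the tool's x, y, z in cm, then the turn about the tool's z in rad. A call has 1 to 5 rows; each row shifts and turns the commanded pose from where the row before left it, along the tool's axes as they then stand; what a row does not reach is not made up. A row lasts 1/8 s, in which the tool goes at most 62.5 mm and 10.7 degrees, less where a joint would pass 70% of its speed; a pose out of reach is approached as far as the arm can. A call is refused whole if a number of a shift passes 6.25 or a number of a turn 0.188, either way. A call with a gripper value outside its range is refused whole. OPENING is the closure, from -1 (fully open) to 1 (shut), set as the call begins (- or left out, the last holds). The fingers move at their own pace and stop on an object; the grip force is fixed at half the most. Time passes only in rows, so rows that do not move let the fingers close. It gives the time, the measured TCP pose, the force and the opening at its end, in the units of the state.
- arm.state(): the state, without advancing time (a new reading comes with each control period).
- arm.capture(name): name is "scene" or "top"; returns (picture, depth): 400x640x3 uint8, red, green, blue; 400x640 float32, mm along the optical axis (not along the pixel's ray), 0 where there is no reading.
- arm.get_calibration(name): a dict with "fx", "fy", "cx", "cy" (pixels), "k1" (the pictures are not rectified: a ray, as slopes to the right and down, at radius r is drawn at 1 + k1 r^2 times it, then the intrinsics apply), "R" (3x3) and "t" (3): a world point X has camera coordinates R X + t. Camera axes: x right, y down, z forward; pixel columns grow to the right and rows downward; lengths in mm; the calibration is good to about 2 mm. A picture is of the moment at which its call begins. get_calibration takes no time and is no camera call.
- arm.hand_in(): hands the job in, once; it reports no verdict.
The state is a dict: "time_s": time; "joint_pos": joint angles; "qd": joint speeds; "joint_efforts": joint torques, N m; "eef_pos": TCP position; "orientation": TCP orientation; "force": force on the tool from outside, world axes, zero at the start; "torque": the same for the moment, N m; "opening": opening from 0.0 (shut) to 1.0 (fully open).
Only numpy, scipy, OpenCV 4.12 (cv2) and the standard library are available. Lean on these libraries where they do the work, as an engineer would, in place of code of your own. Each camera call takes 0.05 s, during which the arm holds its last target. There are 200 camera calls.

## Working session

There is one attempt and no reset: what is moved stays moved. The work goes in short steps, Python scripts to look and compute and a shell command to move; the robot and the scene stay as the last step left them, time stands still between calls to the robot, and variables do not carry over. Pictures are saved under pics/ and viewed, about 8 in all and at most 12, crops included, and the job is handed in when it is done.

```bash
mkdir -p pics; cat > h.py <<'E'
import numpy as np, cv2
from rig import arm
def ray(name,uv):
    c=arm.get_calibration(name); uv=np.atleast_2d(np.array(uv,float))
    d=(uv-[c['cx'],c['cy']])/[c['fx'],c['fy']]; p=d.copy()
    for _ in range(20): p=d/(1+c['k1']*(p**2).sum(1,keepdims=True))
    R=np.array(c['R']);t=np.array(c['t'])
    return -R.T@t, np.c_[p,np.ones(len(p))]@R
def onplane(name,uv,z):
    o,d=ray(name,uv); return o+d*((z-o[2])/d[:,2:3])
def snap(name,fn):
    p,d=arm.capture(name); np.savez('pics/'+fn+'.npz',p=p,d=d); cv2.imwrite('pics/'+fn+'.png',p[:,:,::-1]); return p,d
E
python3 - <<'E'
from h import *
s=arm.state(); print(s)
for n in('scene','top'):
    snap(n,n+'0'); c=arm.get_calibration(n); print(n,{k:np.round(v,3).tolist() for k,v in c.items()}, ray(n,[[320,200]])[0])
E
```

```text
{'time_s': 0.0, 'joint_pos': array([ 1.14998517e+00,  2.13351969e-01, -3.50626317e-02,  1.32350549e+00,
        3.00511848e-06,  1.57083650e+00]), 'qd': array([-3.55578909e-04, -2.33091626e-03, -6.23985318e-04, -7.07854854e-05,
        5.72504937e-04, -2.68756059e-04]), 'joint_efforts': array([ 5.67122624e-03, -6.86166859e+01,  4.87117875e+01,  1.74871803e-02,
        5.15530210e-04,  2.18708482e-05]), 'eef_pos': array([204.14192975, 456.13816602, 303.41681032]), 'orientation': array([-1.18811572e-04,  2.08876160e-01,  9.77941938e-01, -5.49181061e-04]), 'force': array([ 0.14687942,  0.85571107, -0.56699637]), 'torque': array([ 0.01085099, -0.02372568, -0.04039599]), 'opening': 0.9992603394910677}
scene {'fx': 391.434, 'fy': 391.434, 'cx': 321.845, 'cy': 195.553, 'k1': -0.038, 'R': [[-0.702, 0.712, -0.001], [0.469, 0.461, -0.753], [-0.536, -0.529, -0.658]], 't': [420.78, -210.81, 1295.556]} [1088.60809305  483.59846947  693.56028399]
top {'fx': 507.204, 'fy': 507.204, 'cx': 324.662, 'cy': 187.947, 'k1': -0.154, 'R': [[-0.016, -1.0, -0.026], [-0.998, 0.018, -0.067], [0.067, 0.025, -0.997]], 't': [27.609, 603.026, 1196.56]} [ 521.45119672  -12.81376441 1234.53797561]
```

View pics/scene0.png

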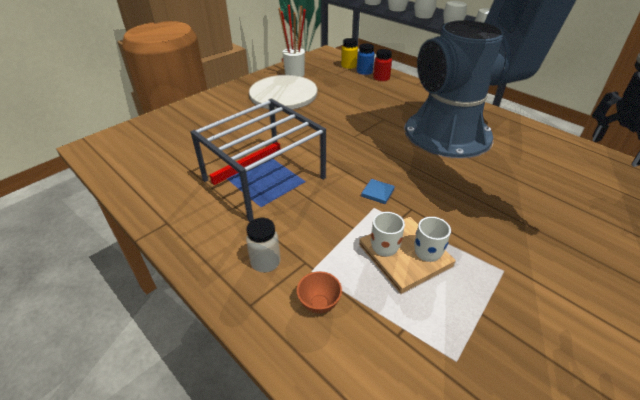

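View pics/top0.png

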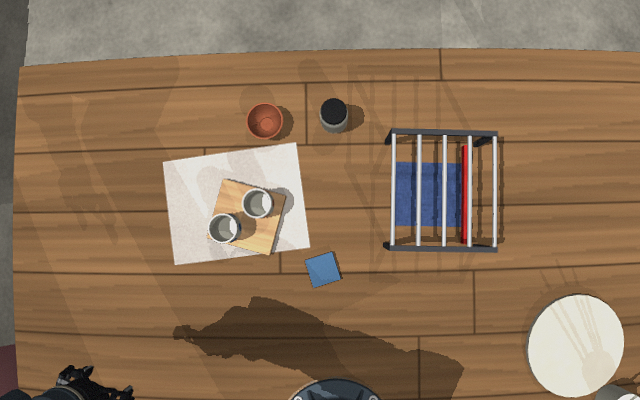

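The scene view shows the rack with the red bar at about (245,165), the board with its cups at (405,255), the tile at (378,190), the bowl at (320,292) and the jar at (263,245). In the top view the board is at about (247,216), turned about 15°. The rack bay spans x 390–497, y 132–250 and opens left (world +y), and the tile is at (323,269). Next I'll turn these into poses using depth.

```bash
cat >> h.py <<'E'
def cloud(name,d):
    v,u=np.nonzero(d>0); o,r=ray(name,np.c_[u,v]); P=np.full(d.shape+(3,),np.nan); P[v,u]=o+r*d[v,u][:,None]; return P
def rect(xy):
    (c,wh,a)=cv2.minAreaRect(xy.astype(np.float32)); return np.round(c,1),np.round(wh,1),round(a,1)
def circ(xy):
    A=np.c_[2*xy,np.ones(len(xy))]; s=np.linalg.lstsq(A,(xy**2).sum(1),rcond=None)[0]; return np.round(s[:2],1),round(float(np.sqrt(s[2]+s[:2]@s[:2])),1)
def blob(m):
    n,l,st,_=cv2.connectedComponentsWithStats(m.astype(np.uint8)); i=1+np.argmax(st[1:,4]); return l==i
def board(p,d,verbose=1):
    P=cloud('top',d); hsv=cv2.cvtColor(p,cv2.COLOR_RGB2HSV).astype(int); x,y,z=np.moveaxis(P,2,0)
    near=(x>250)&(x<700)&(y<330)&(y>-420)
    m=blob(near&(z>15)&(z<32)&~((hsv[...,0]>90)&(hsv[...,0]<130))&(hsv[...,1]>60))
    v,u=np.nonzero(m); xy=onplane('top',np.c_[u,v],24)[:,:2]
    out=rect(xy); cups=[]
    mc=(near&(z>94)&(z<112)&(hsv[...,1]<70)).astype(np.uint8); n,l,st,_=cv2.connectedComponentsWithStats(mc)
    for i in range(1,n):
        if st[i,4]>60:
            v,u=np.nonzero(l==i); q=onplane('top',np.c_[u,v],102)[:,:2]; c,r=cv2.minEnclosingCircle(q.astype(np.float32)); cups.append((np.round(c,1),round(r,1)))
    return out,cups,m,P,hsv
E
python3 - <<'E'
from h import *
f=np.load('pics/top0.npz'); p,d=f['p'],f['d']
b,c,m,P,hsv=board(p,d); print('board',b); print('corners',cv2.boxPoints((tuple(b[0]),tuple(b[1]),b[2])).round(1).tolist()); print('cups',c)
x,y,z=np.moveaxis(P,2,0)
H,S,V=np.moveaxis(hsv,2,0)
def mk(m,zp,n):
    v,u=np.nonzero(blob(m)); q=onplane('top',np.c_[u,v],zp)[:,:2]; print(n,rect(q),'zmed',np.nanmedian(z[v,u]).round(1))
cols=np.arange(640)[None,:]+0*H
mk((H>100)&(H<130)&(S>90)&(cols<360)&(cols>290),14,'tile')
mk(((H>100)&(H<130)&(S>110)&(cols>380)).astype(bool),0,'marking')
red=((H<5)|(H>175))&(S>180)&(cols>440); mk(cv2.morphologyEx(red.astype(np.uint8),cv2.MORPH_CLOSE,np.ones((5,5))).astype(bool),30,'stop top')
g=(z>145)&(z<175)&(x>250)&(y<-50)&(y>-450); v,u=np.nonzero(blob(g)); print('grid',rect(onplane('top',np.c_[u,v],162)[:,:2]),np.nanpercentile(z[g],[5,50,95]), g.sum())
g=(z>85)&(z<125)&(x>450)&(abs(y)<150)&(V<70); v,u=np.nonzero(blob(g)); print('jar',circ(onplane('top',np.c_[u,v],110)[:,:2]), rect(onplane('top',np.c_[u,v],110)[:,:2]))
g=(H<12)&(S>120)&(x>550)&(y<250)&(y>0); v,u=np.nonzero(blob(g)); print('bowl',rect(onplane('top',np.c_[u,v],50)[:,:2]))
E
```

```text
board (array([538.3, 208.6]), array([159.6, 149.9]), 73.9)
corners [[444.20001220703125, 152.6999969482422], [588.2000122070312, 111.0999984741211], [632.4000244140625, 264.5], [488.3999938964844, 306.1000061035156]]
cups [(array([567.4, 170.2]), 34.2), (array([511.7, 248. ]), 35.1)]
tile (array([408.5,  26.5]), array([68.6, 69.1]), 17.0) zmed 13.4
marking (array([ 585.7, -241.7]), array([ 49.2, 152.3]), 88.3) zmed 0.8
stop top (array([ 583.2, -314.9]), array([ 12.4, 235.1]), 88.1) zmed 28.4
grid (array([ 585.5, -241. ]), array([232.9, 263.1]), 87.6) [155.35703207 160.29440547 163.99435076] 3997
jar (array([770.7,  -6.9]), 21.1) (array([770.9,  -6.3]), array([58.2, 57.9]), 43.5)
bowl (array([765.8, 158.2]), array([88. , 87.8]), 44.3)
```

Board: centre (538,209), yaw −16.1°. Rack: origin about (586.5,−213), yaw −2.1°. I'll push with the back of one open finger, jaws along the push, so the gripper body stays behind both the cup and the front rod. First I'll move behind the board's rear face at height and look at the gripper's real profile.

```bash
python3 -m handwheel '0 0 0 -0.14; -5.6 0.3 0 0; -5.6 0.3 0 0; -5.6 0.3 0 0; -5.6 0.3 0 0' -1; python3 -m handwheel '-5.6 0.3 0 0; -5.6 0.3 0 0; -5.6 0.3 0 0; 0 0 5 0; 0 0 5 0'; python3 -m handwheel '0 0 5 0; 0 0 2.5 0; 0 0 0 0; 0 0 0 0'
python3 - <<'E'
from h import *
s=arm.state(); print(s['time_s'],s['eef_pos'],s['orientation'],s['force'],s['joint_pos'])
p,d=snap('scene','scene1')
P=cloud('scene',d); e=s['eef_pos']
# profile in tool frame: y extent per height, for points near the tool
yaw=np.array([0.277,0.961]); xa=np.array([-0.961,0.277])
q=P.reshape(-1,3); q=q[np.isfinite(q[:,0])]
r=q[:,:2]-e[:2]; ty=r@yaw; tx=r@xa
for z0 in range(0,400,10):
    k=(q[:,2]>=z0+4*(z0==0))&(q[:,2]<z0+10)&(abs(ty)<110)&(abs(tx)<70)
    if k.sum()>5: print(z0,k.sum(),'ty',np.percentile(ty[k],[1,99]).round(),'tx',np.percentile(tx[k],[1,99]).round())
E
```

```text
time_s: 0.72
eef_pos: [424.4, 405.1, 303.6]
orientation: [-0.0, 0.14, 0.99, -0.0]
force: [0.2, 1.6, -0.2]
opening: 1.0
time_s: 1.35
eef_pos: [587.9, 367.7, 202.1]
orientation: [0.0, 0.14, 0.99, 0.0]
force: [-0.1, 0.9, -0.5]
opening: 1.0
time_s: 1.85
eef_pos: [587.2, 368.2, 130.2]
orientation: [0.001, 0.14, 0.99, 0.0]
force: [-0.7, -0.7, -0.2]
opening: 0.998
1.85 [587.17233556 368.21494408 130.22057589] [5.30886918e-04 1.39934719e-01 9.90160491e-01 4.41276097e-04] [-0.66112041 -0.66121862 -0.20569711] [ 5.60110392e-01  6.87355225e-01  2.50470923e-01  1.13253138e+00
 -9.69881340e-06  8.40901421e-01]
0 92 ty [-88.  95.] tx [-68.  59.]
10 101 ty [-89. -86.] tx [-69.  36.]
20 523 ty [-110.  -87.] tx [-69.  53.]
30 18 ty [-110. -104.] tx [19. 47.]
40 26 ty [-110. -102.] tx [16. 40.]
50 24 ty [-109. -102.] tx [16. 33.]
60 21 ty [-110. -104.] tx [16. 30.]
70 60 ty [-110.   51.] tx [-13.  28.]
80 101 ty [-109.   57.] tx [-13.  29.]
90 102 ty [-108.   57.] tx [-13.  30.]
100 79 ty [-109.   56.] tx [-13.  39.]
110 83 ty [-67.  71.] tx [-16.   9.]
120 283 ty [-72.  74.] tx [-15.  11.]
130 306 ty
[... 311 characters left out ...]
38.] tx [-40.   8.]
220 239 ty [-25.  37.] tx [-40.   8.]
230 182 ty [-24.  36.] tx [-39.   7.]
240 93 ty [-30.  43.] tx [-46.   9.]
250 208 ty [-30.  44.] tx [-46.   5.]
260 327 ty [-31.  45.] tx [-47.   9.]
270 342 ty [-37.  45.] tx [-48.  17.]
280 311 ty [-42.  43.] tx [-46.  10.]
290 329 ty [-55.  43.] tx [-46.   8.]
300 325 ty [-51.  43.] tx [-45.   6.]
310 193 ty [-24.  42.] tx [-48.  -7.]
320 245 ty [-42.  53.] tx [-53. -16.]
330 241 ty [11. 62.] tx [-62.  -7.]
340 360 ty [-53.  65.] tx [-67.  -3.]
350 458 ty [-56.  69.] tx [-69.   2.]
360 513 ty [-60.  70.] tx [-70.   3.]
370 627 ty [-68.  71.] tx [-69.   4.]
380 678 ty [-67.  70.] tx [-69.   4.]
390 731 ty [-65.  69.] tx [-69.   3.]
```

View pics/scene1.png

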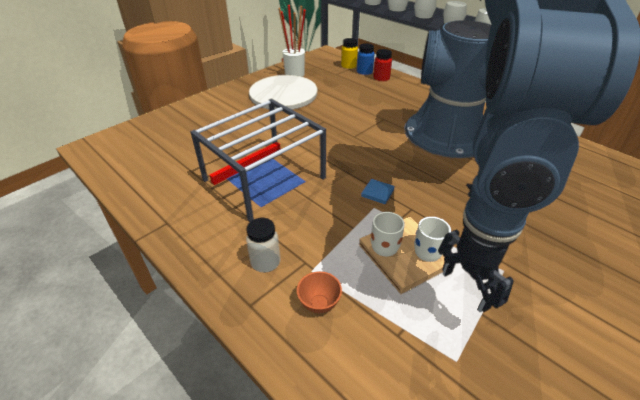

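Scene view: the gripper is at about (475,270), behind the board. The depth profile shows tips at ±57 mm (60 mm below the TCP), knuckles at ±72 mm and body at ±37 mm. With the tool vertical, the body would meet the front rod about 10 mm before the board is home, so I'll need some tilt later. Reaching past the workspace limit may give it. First I'll square and shift the board with a side push on its −x face, away from cup A.

```bash
python3 -m handwheel '0 0 -3.5 0; 0 0 -3.5 0; 3.87 -4.55 0 0; 3.87 -4.55 0 0; 3.87 -4.55 0 0' >/dev/null; python3 -m handwheel '3.87 -4.55 0 0; 0 0 0 0.1745; 0 0 0 0.1745; 0 0 0 0.1745; 0 0 0 0.1745'>/dev/null; python3 -m handwheel '0 0 0 0.1745; 0 0 0 0.1745; 0 0 0 0.1745; 0 0 0 0.1745; 0 0 0 0.1745'; python3 -m handwheel '0 0 0 0;0 0 0 0'; python3 -c "from rig import arm; print(arm.state()['joint_pos'])"
```

```text
time_s: 3.78
eef_pos: [391.9, 238.8, 200.6]
orientation: [0.0, 0.801, 0.599, 0.001]
force: [0.0, 0.2, 0.0]
opening: 1.002
time_s: 4.03
eef_pos: [391.6, 238.6, 199.8]
orientation: [0.0, 0.798, 0.603, 0.001]
force: [-0.2, -0.4, -0.4]
opening: 1.0
[ 5.47242605e-01  1.75035652e-01 -3.49807317e-01  1.04463969e+00
  2.70486894e-07  2.39446886e+00]
```

```bash
python3 -m handwheel '-0.3 0 4.5 0; 0 0 4.5 0; 0 0 2.5 0; 0 0 1.7 0; 0 0 0 0'; python3 -m handwheel '0 0.7 0 0; 0 0.8 0 0; 0 0.8 0 0; 0 0.8 0 0; 0 0.8 0 0';  python3 -m handwheel '0 0.8 0 0; 0 0.4 0 0; 0 0 0 0'
python3 - <<'E'
from h import *
p,d=snap('top','top2'); b,c,*_=board(p,d); print(b,c, cv2.boxPoints((tuple(b[0]),tuple(b[1]),b[2])).round(1).tolist())
E
```

```text
time_s: 4.65
eef_pos: [389.9, 235.2, 66.5]
orientation: [-0.0, 0.798, 0.602, -0.001]
force: [-0.7, 0.0, 1.1]
opening: 1.005
time_s: 5.28
eef_pos: [427.9, 224.6, 67.5]
orientation: [-0.001, 0.799, 0.601, -0.0]
force: [-8.9, 2.2, 8.2]
opening: 1.0
time_s: 5.65
eef_pos: [439.9, 221.2, 67.5]
orientation: [-0.0, 0.799, 0.601, 0.0]
force: [-2.6, 0.3, 2.7]
opening: 1.002
(array([570.7, 202.2]), array([159.8, 149.8]), 76.3) [(array([601.6, 165.7]), 34.3), (array([542.3, 239.7]), 34.9), (array([489.1, 203.8]), 21.0)] [[479.0, 142.3000030517578], [624.5, 106.80000305175781], [662.4000244140625, 262.1000061035156], [516.9000244140625, 297.6000061035156]]
```

View pics/top2.png

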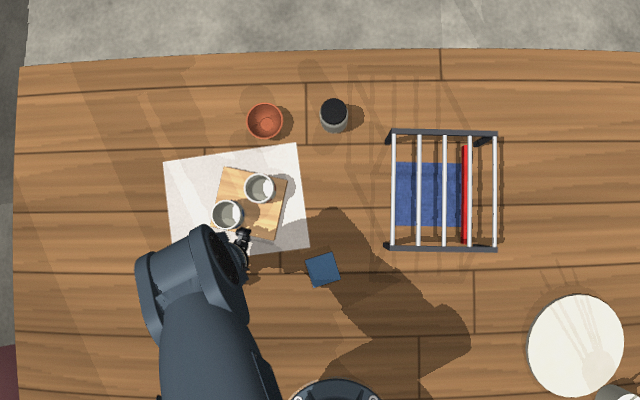

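Top view: the finger is at the board's robot-side face at about (243,240). The board has shifted +32 mm in x but turned only 2.4°. I'll push again nearer its front end so it turns.

```bash
python3 -m handwheel '0 -1.5 0 0; -2.1 0 0 0; -2.1 0 0 0; 0 0.8 0 0; 0 0.8 0 0'; python3 -m handwheel '0 0.8 0 0; 0 0.8 0 0; 0 0.7 0 0; 0 0 0 0'
python3 - <<'E'
from h import *
p,d=snap('top','top3'); b,c,*_=board(p,d); print(b,c, cv2.boxPoints((tuple(b[0]),tuple(b[1]),b[2])).round(1).tolist())
E
```

```text
time_s: 6.32
eef_pos: [429.6, 180.3, 67.4]
orientation: [0.0, 0.799, 0.601, 0.0]
force: [0.3, -0.3, -0.7]
opening: 0.997
time_s: 6.82
eef_pos: [451.3, 174.2, 66.9]
orientation: [-0.0, 0.799, 0.601, -0.0]
force: [-0.7, -0.6, 0.4]
opening: 0.994
(array([588.2, 204.6]), array([159.9, 148.5]), 83.1) [(array([621.9, 171.4]), 34.0), (array([556.3, 238.9]), 34.9), (array([500.4, 158.6]), 19.3)] [[504.8999938964844, 134.10000610351562], [652.2999877929688, 116.30000305175781], [671.5, 275.1000061035156], [524.0999755859375, 292.8999938964844]]
```

```bash
python3 -m handwheel '0 0.7 0 0; 0 0.6 0 0; 0 0 0 0; 0 -1 0 0; 0 -1 0 0'
python3 - <<'E'
from h import *
p,d=snap('top','top4'); b,c,*_=board(p,d); print(b,c, cv2.boxPoints((tuple(b[0]),tuple(b[1]),b[2])).round(1).tolist())
E
```

```text
time_s: 7.5
eef_pos: [443.4, 176.6, 67.2]
orientation: [-0.0, 0.799, 0.601, 0.0]
force: [0.9, 0.0, 0.3]
opening: 0.998
(array([597.3, 206. ]), array([160.3, 148.3]), 87.3) [(array([634.1, 174.8]), 33.4), (array([563. , 238.8]), 34.8), (array([492.9, 163.3]), 21.3)] [[519.5, 129.39999389648438], [667.5999755859375, 122.4000015258789], [675.0999755859375, 282.6000061035156], [527.0, 289.6000061035156]]
```

The board is now at (597,206), yaw −2.7°, within 4 mm of the bay's middle line. Next I need a forward tilt towards −y. I'll try it on the −y side of the robot by reaching past the outer limit, after checking what stands there.

```bash
python3 -m handwheel '0 -1 0 -0.122; 0 0 -5.2 -0.122; 0 0 -5.2 0; 0 0 -5.2 0; 0 0 -5.2 0'; python3 -m handwheel '0 0 -5.2 0; 0 0 0 0'
python3 - <<'E'
from h import *
for n in('scene','top'):
    f=np.load(f'pics/{n}0.npz'); q=cloud(n,f['d']).reshape(-1,3); q=q[np.isfinite(q[:,0])]
    k=(q[:,2]>60)&(q[:,1]<-380)&(q[:,1]>-1000)&(abs(q[:,0])<500); q=q[k]
    H,xe,ye=np.histogram2d(q[:,0],q[:,1],bins=[range(-500,501,100),range(-1000,-379,100)])
    for i,j in zip(*np.nonzero(H>15)):
        s=(q[:,0]//100==xe[i]//100)&(q[:,1]>=ye[j])&(q[:,1]<ye[j]+100); print(n,xe[i],ye[j],int(H[i,j]),'zmax',q[s,2].max().round() if s.any() else '')
print(arm.state()['joint_pos'],arm.state()['eef_pos'])
E
```

```text
time_s: 8.18
eef_pos: [433.9, 179.2, 277.1]
orientation: [0.0, 0.72, 0.694, 0.0]
force: [1.5, 0.8, -0.7]
opening: 0.999
time_s: 8.43
eef_pos: [435.3, 179.7, 330.7]
orientation: [0.001, 0.72, 0.694, 0.003]
force: [0.5, 0.3, -0.7]
opening: 1.001
scene -200 -700 63 zmax 114.0
scene -200 -600 295 zmax 113.0
scene -200 -500 326 zmax 113.0
scene 0 -800 252 zmax 263.0
scene 0 -700 475 zmax 263.0
top 0 -800 73 zmax 104.0
top 0 -700 165 zmax 103.0
[ 3.91576696e-01  1.44814105e-01 -4.98664168e-02  1.36983966e+00
  1.71461314e-05  1.99843978e+00] [435.30864033 179.74310409 330.73905882]
```

```bash
python3 -m handwheel '-5.4 0 -3 0; -5.4 0 -3 0; -5.4 0 -3 0; -5.4 0 -3 0; -5.4 0 -3 0'; python3 -m handwheel '-5.4 0 -3 0; -4 -4.2 -1 0; -4 -4.2 -1 0; -4 -4.2 -1 0; -4 -4.2 -1 0'; python3 -m handwheel '-4 -4.2 0 0; -4 -4.2 0 0; -4 -4.2 0 0; -4 -4.2 0 0; -4 -4.2 0 0'; python3 -m handwheel '-3 -4.2 0 0; 0 0 0 0'; python3 -c "
from rig import arm; s=arm.state(); print(s['joint_pos'],s['eef_pos'],s['orientation'])"
```

```text
time_s: 9.05
eef_pos: [424.0, -92.1, 477.4]
orientation: [-0.0, 0.72, 0.694, -0.0]
force: [1.4, 0.4, -0.0]
opening: 1.0
time_s: 9.68
eef_pos: [247.5, -299.2, 546.8]
orientation: [-0.0, 0.72, 0.694, 0.0]
force: [0.6, -1.3, 0.3]
opening: 1.002
time_s: 10.3
eef_pos: [30.3, -491.6, 546.6]
orientation: [-0.0, 0.72, 0.694, 0.0]
force: [0.1, -0.9, 0.4]
opening: 0.995
time_s: 10.55
eef_pos: [-13.5, -518.7, 540.6]
orientation: [0.0, 0.721, 0.693, -0.001]
force: [0.5, 0.7, 0.5]
opening: 1.001
[-1.59668992e+00  4.17386412e-01  8.82666011e-01  2.03487231e+00
 -3.81088523e-04  1.38630888e-02] [ -13.5273233  -518.72621453  540.64773619] [ 2.87430141e-04  7.21022199e-01  6.92911675e-01 -5.62014932e-04]
```

```bash
python3 -m handwheel '0 0 -5 0; 0 0 -5 0; 0 0 0 0'; python3 -c "
from rig import arm; from scipy.spatial.transform import Rotation as R; s=arm.state(); q=s['orientation'];print(s['joint_pos'],R.from_quat([*q[1:],q[0]]).as_matrix().round(3))"
```

```text
time_s: 10.92
eef_pos: [-9.8, -487.1, 582.1]
orientation: [0.027, 0.719, 0.694, -0.027]
force: [-0.2, -0.1, -0.3]
opening: 0.998
[-1.59102017e+00  3.25122307e-01  8.67350962e-01  2.03561826e+00
  1.65274244e-04  1.54253386e-02] [[ 0.036  0.999 -0.001]
 [ 0.996 -0.036 -0.077]
 [-0.077  0.001 -0.997]]
```

```bash
cat > st.py <<'E'
from rig import arm; from scipy.spatial.transform import Rotation as R; import numpy as np
s=arm.state(); q=s['orientation'];M=R.from_quat([*q[1:],q[0]]).as_matrix();print('j',s['joint_pos'].round(3),'f',s['force'].round(1),'p',s['eef_pos'].round(1),'tilt',np.degrees(np.arccos(-M[2,2])).round(1)); print(M.round(3).tolist())
E
python3 -m handwheel '0 0 -5 0; 0 0 -5 0; 0 0 -5 0; 0 0 -5 0; 0 0 -5 0'; python3 st.py; python3 -m handwheel '0 0 0 0'; python3 st.py
```

```text
time_s: 11.55
eef_pos: [-8.4, -409.1, 661.3]
orientation: [0.087, 0.714, 0.689, -0.087]
force: [0.4, -0.5, 0.6]
opening: 1.001
j [-1.591  0.126  0.838  2.035  0.     0.015] f [ 0.4 -0.5  0.6] p [  -8.4 -409.1  661.3] tilt 14.2
[[0.035, 0.999, -0.005], [0.969, -0.035, -0.244], [-0.244, 0.004, -0.97]]
time_s: 11.68
eef_pos: [-8.4, -408.3, 662.5]
orientation: [0.088, 0.714, 0.689, -0.088]
force: [0.4, -1.2, 0.4]
opening: 1.002
j [-1.592  0.125  0.839  2.036  0.     0.015] f [ 0.4 -1.2  0.4] p [  -8.4 -408.3  662.5] tilt 14.3
[[0.035, 0.999, -0.005], [0.968, -0.035, -0.247], [-0.247, 0.004, -0.969]]
```

Driving joint 4 against its limit tilts the fingers towards −y (14° so far), and the tilt holds. I'll continue to about 28°.

```bash
python3 -m handwheel '0 0 -5 0; 0 0 -5 0; 0 0 -5 0; 0 0 -5 0; 0 0 -5 0' >/dev/null; python3 st.py; python3 -m handwheel '0 0 -5 0; 0 0 -3 0; 0 0 0 0'>/dev/null; python3 st.py
```

```text
j [-1.592 -0.067  0.819  2.035  0.     0.015] f [-1.  -0.6 -0.1] p [  -6.7 -321.3  725.4] tilt 24.1
[[0.034, 0.999, -0.009], [0.912, -0.035, -0.409], [-0.409, 0.006, -0.913]]
j [-1.592 -0.13   0.815  2.036  0.     0.015] f [ 0.2  0.7 -0.4] p [  -6.2 -290.2  743.2] tilt 27.5
[[0.034, 0.999, -0.01], [0.887, -0.035, -0.461], [-0.461, 0.007, -0.887]]
```

```bash
cat > fk.py <<'E'
import numpy as np
from scipy.optimize import least_squares
D=[(.2134,-.0351,1.3235,204.1,456.1,303.4),(.6874,.2505,1.1325,587.2,368.2,130.2),(.175,-.3498,1.0446,391.6,238.6,199.8),(.1448,-.0499,1.3698,435.3,179.7,330.7),(.4174,.8827,2.0349,13.5,518.7,540.6),(.3251,.8674,2.0356,9.8,487.1,582.1),(.125,.839,2.036,8.4,408.3,662.5),(-.067,.819,2.035,6.7,321.3,725.4),(-.13,.815,2.036,6.2,290.2,743.2)]
A=[];b=[]
def rows(j2,j3,j4):
    e=j2-j3; P=e+j4; s,c=np.sin,np.cos
    return [1,0,s(j2),c(j2),s(e),c(e),c(P)],[0,1,c(j2),-s(j2),c(e),-s(e),-s(P)]
for j2,j3,j4,x,y,z in D:
    r=rows(j2,j3,j4); A+=list(r); b+=[np.hypot(x,y),z]
A=np.array(A);b=np.array(b); k,res,rk,sv=np.linalg.lstsq(A,b,rcond=None)
if __name__=='__main__':
    print(k.round(1),rk,sv.round(3),'resid',(A@k-b).round(1))
E
python3 fk.py
```

```text
[ 1.000e-01  2.438e+02  4.860e+02 -1.000e-01  6.640e+01  3.930e+02
  3.832e+02] 7 [5.852 5.033 1.227 1.213 0.447 0.446 0.214] resid [ 0.  -0.   0.   0.  -0.   0.   0.   0.  -0.   0.1 -0.   0.   0.  -0.3
  0.1  0.1 -0.1  0. ]
```

The FK fit is excellent (residual under 0.3 mm) and shows the tilted push is in reach from start to finish. One more tilt row, then back towards the rear of the board.

```bash
python3 -m handwheel '0 0 -5 0; 0 0 0 0; 2.2 4 4 0; 2.2 4 4 0; 2.2 4 4 0' >/dev/null; python3 st.py; python3 -m handwheel '2.2 4 4 0; 2.2 4 4 0; 2.2 4 4 0; 2.2 4 4 0; 0 0 0 0' >/dev/null; python3 st.py
```

```text
j [-1.092 -0.32   0.329  1.768 -0.236  0.462] f [-1.5 -0.9  1.1] p [  80.7 -278.8  656.7] tilt 29.0
[[0.035, 0.999, -0.012], [0.874, -0.036, -0.484], [-0.484, 0.006, -0.875]]
j [-0.6   -0.264 -0.154  1.395 -0.418  0.942] f [-1.2 -0.5  0.4] p [ 240.3 -284.   474.7] tilt 28.7
[[0.028, 0.999, -0.016], [0.876, -0.033, -0.48], [-0.481, -0.001, -0.877]]
```

```bash
python3 -m handwheel '5.7 1.6 -0.7 0; 5.7 1.6 -0.7 0; 5.7 1.6 -0.7 0; 5.7 1.6 -0.7 0; 5.7 1.6 -0.7 0' >/dev/null; python3 -m handwheel '5.7 1.6 -0.7 0; 5.7 1.6 -0.7 0; 5.7 1.6 -0.7 0; 5.7 1.6 -0.7 0; 5.7 1.6 -0.7 0' >/dev/null; python3 -m handwheel '5.7 1.6 -0.7 0; 5.7 1.6 -0.7 0; 0 0 0 0' >/dev/null; python3 st.py
```

```text
j [ 0.773  0.641  0.322  1.631 -0.344  2.446] f [ 0.5 -0.3 -0.2] p [449.5 324.  230.1] tilt 29.0
[[0.031, 0.999, -0.015], [0.874, -0.035, -0.485], [-0.485, 0.002, -0.874]]
```

```bash
python3 -m handwheel '4.1 0 2.9 0; 4.1 0 2.9 0; 4.1 0 2.9 0; 0 5 0 0; 0 5 0 0' >/dev/null; python3 -m handwheel '0 5 0 0; 0.7 0 1.3 0; 0.8 0 1.4 0; 0 0 0 0' ; python3 st.py
python3 - <<'E'
from h import *
p,d=snap('scene','scene5'); cv2.imwrite('pics/scene5c.png',cv2.resize(p[130:360,300:600,::-1],None,fx=2.5,fy=2.5))
P=cloud('scene',d); q=P.reshape(-1,3); q=q[np.isfinite(q[:,0])]; e=arm.state()['eef_pos']
for z0 in range(5,190,10):
    k=(q[:,2]>=z0)&(q[:,2]<z0+10)&(abs(q[:,0]-e[0])<85)&(q[:,1]>305)&(q[:,1]<480)
    if k.sum()>5: print(z0,k.sum(),'y',np.percentile(q[k,1],[1,99]).round(),'x',np.percentile(q[k,0],[1,99]).round())
p,d=snap('top','top5'); b,c,*_=board(p,d); print(b,c, cv2.boxPoints((tuple(b[0]),tuple(b[1]),b[2])).round(1).tolist())
E
```

```text
time_s: 16.68
eef_pos: [593.8, 382.9, 67.8]
orientation: [0.175, 0.697, 0.672, -0.179]
force: [0.7, 0.9, 0.4]
opening: 0.999
j [ 0.698  1.097  0.794  1.62  -0.37   2.372] f [0.7 0.9 0.4] p [593.8 382.9  67.8] tilt 29.0
[[0.033, 0.999, -0.014], [0.874, -0.036, -0.484], [-0.484, 0.004, -0.875]]
15 22 y [346. 360.] x [549. 648.]
25 64 y [346. 366.] x [545. 652.]
35 49 y [351. 367.] x [547. 652.]
45 30 y [356. 384.] x [547. 664.]
55 64 y [360. 389.] x [545. 670.]
65 111 y [365. 402.] x [627. 670.]
75 128 y [367. 412.] x [570. 669.]
85 141 y [371. 412.] x [614. 667.]
95 222 y [376. 412.] x [607. 666.]
105 228 y [380. 437.] x [607. 665.]
115 98 y [395. 447.] x [618. 634.]
125 151 y [383. 451.] x [616. 634.]
135 209 y [379. 455.] x [593. 634.]
145 242 y [383. 449.] x [592. 634.]
155 200 y [387. 466.] x [591. 637.]
165 222 y [393. 478.] x [590. 640.]
175 162 y [409. 479.] x [617. 643.]
185 264 y [402. 478.] x [594. 643.]
(array([597.3, 206. ]), array([159.9, 148.3]), 87.3) [(array([634.1, 174.8]), 33.3), (array([563.4, 238.8]), 34.8)] [[519.5, 129.60000610351562], [667.5999755859375, 122.5999984741211], [675.0999755859375, 282.3999938964844], [527.0, 289.3999938964844]]
```

View pics/scene5c.png

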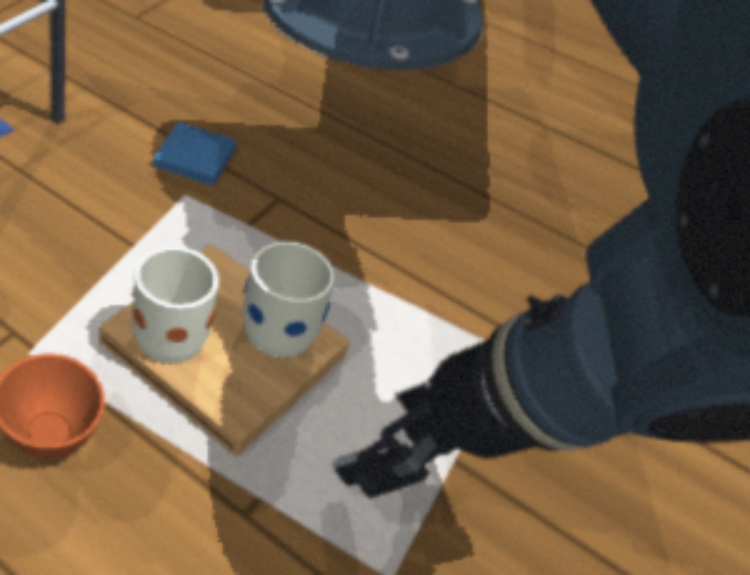

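The crop shows the tilted gripper behind the board, tips at about (345,470), with both cups clear. Depth gives the tips 37 mm ahead of the body at rod height, where 29 mm is needed. Now lower slightly and push along the bay's middle line.

```bash
python3 -m handwheel '0.27 0.5 0.48 0; -1.31 0 0.73 0; -1.31 0 0.73 0; -1.31 0 0.73 0; -0.87 0 0.48 0'; python3 -m handwheel '-0.87 0 0.48 0; -0.87 0 0.48 0; -0.87 0 0.48 0; -0.87 0 0.48 0; -0.87 0 0.48 0'; python3 -m handwheel '-0.87 0 0.48 0; -0.87 0 0.48 0; -0.87 0 0.48 0; 0 0 0 0'; python3 st.py
python3 - <<'E'
from h import *
p,d=snap('top','top6'); b,c,*_=board(p,d); print(b,c, cv2.boxPoints((tuple(b[0]),tuple(b[1]),b[2])).round(1).tolist())
E
```

```text
time_s: 17.4
eef_pos: [598.6, 328.0, 63.9]
orientation: [0.175, 0.698, 0.672, -0.176]
force: [-0.6, -0.4, -0.7]
opening: 0.998
time_s: 18.02
eef_pos: [596.9, 279.3, 63.8]
orientation: [0.175, 0.698, 0.672, -0.176]
force: [0.2, 5.5, 1.5]
opening: 1.001
time_s: 18.52
eef_pos: [595.7, 248.8, 63.8]
orientation: [0.175, 0.698, 0.672, -0.176]
force: [0.6, 0.9, 0.0]
opening: 0.999
j [ 0.549  0.868  0.322  1.315 -0.417  2.22 ] f [0.6 0.9 0. ] p [595.7 248.8  63.8] tilt 28.8
[[0.036, 0.999, -0.011], [0.876, -0.037, -0.482], [-0.482, 0.008, -0.876]]
(array([596. , 132.3]), array([159.7, 148.8]), 88.8) [(array([634.9, 102.2]), 34.1), (array([633.3, 260.2]), 32.5), (array([561.6, 165. ]), 34.2), (array([559.1, 262. ]), 33.4)] [[519.9000244140625, 54.0], [668.7000122070312, 50.900001525878906], [672.0999755859375, 210.60000610351562], [523.2999877929688, 213.6999969482422]]
```

```bash
for i in 1 2 3; do :; done; python3 -m handwheel '-1.05 0 0.58 0; -1.05 0 0.58 0; -1.05 0 0.58 0; -1.05 0 0.58 0; -1.05 0 0.58 0'|grep -E 'pos|force'; python3 -m handwheel '-1.05 0 0.58 0; -1.05 0 0.58 0; -1.05 0 0.58 0; -1.05 0 0.58 0; -1.05 0 0.58 0'|grep -E 'pos|force'; python3 -m handwheel '-1.05 0 0.58 0; -1.05 0 0.58 0; -1.05 0 0.58 0; -1.05 0 0.58 0; -1.05 0 0.58 0'|grep -E 'pos|force'; python3 -m handwheel '-1.05 0 0.58 0; -1.05 0 0.58 0; -1.05 0 0.58 0; 0 0 0 0'; python3 st.py
python3 - <<'E'
from h import *
p,d=snap('top','top7'); b,c,*_=board(p,d); print(b,c, cv2.boxPoints((tuple(b[0]),tuple(b[1]),b[2])).round(1).tolist())
E
```

```text
eef_pos: [593.7, 189.7, 63.5]
force: [0.4, 5.5, 2.2]
eef_pos: [591.6, 129.8, 63.4]
force: [-0.4, 7.5, 2.5]
eef_pos: [589.6, 69.9, 63.4]
force: [0.4, 7.7, 5.1]
time_s: 20.95
eef_pos: [587.8, 33.1, 63.2]
orientation: [0.175, 0.698, 0.672, -0.177]
force: [0.2, 0.7, -0.1]
opening: 1.0
j [ 0.249  0.651 -0.088  0.978 -0.483  1.895] f [ 0.2  0.7 -0.1] p [587.8  33.1  63.2] tilt 28.8
[[0.036, 0.999, -0.011], [0.875, -0.037, -0.482], [-0.482, 0.007, -0.876]]
(array([590.8, -68.5]), array([143.2, 149.8]), 87.1) [(array([ 627.2, -111.8]), 33.5), (array([637.2,  47.5]), 20.6), (array([555.1, -50.3]), 33.7), (array([543.6,  52.4]), 24.5)] [[512.4000244140625, -136.1999969482422], [662.0, -143.8000030517578], [669.2000122070312, -0.800000011920929], [519.5999755859375, 6.800000190734863]]
```

View pics/top7.png

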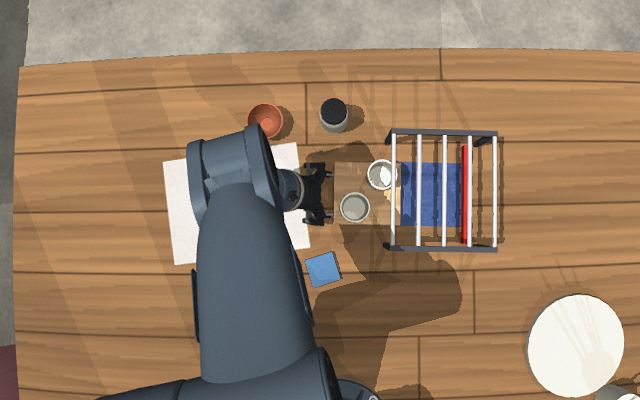

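Top view: the gripper at (315,195) is pushing squarely, with the cups at (355,208) and (382,175). The board centre is about 2 mm off the middle line and enters cleanly between the legs. About 145–152 mm remain, so I'll continue and slow down before the stop.

```bash
python3 -m handwheel '-0.87 0 0.48 0; -0.87 0 0.48 0; -0.87 0 0.48 0; -0.87 0 0.48 0; -0.87 0 0.48 0'|grep -E 'pos|force'; python3 -m handwheel '-0.87 0 0.48 0; -0.87 0 0.48 0; -0.87 0 0.48 0; -0.87 0 0.48 0; -0.87 0 0.48 0'|grep -E 'pos|force'; python3 -m handwheel '-0.87 0 0.48 0; -0.87 0 0.48 0; -0.44 0 0.24 0; 0 0 0 0'|grep -E 'pos|force'; python3 st.py
python3 - <<'E'
from h import *
p,d=snap('scene','scene8'); cv2.imwrite('pics/scene8c.png',cv2.resize(p[60:280,150:430,::-1],None,fx=2.7,fy=2.7)); p,d=snap('top','top8'); b,c,*_=board(p,d); print(b,c)
E
```

```text
eef_pos: [586.2, -15.7, 62.9]
force: [-0.8, 5.8, 2.0]
eef_pos: [584.5, -65.3, 62.9]
force: [0.3, 6.0, 3.3]
eef_pos: [583.4, -90.6, 62.8]
force: [0.2, 0.4, 0.8]
j [ 0.045  0.586 -0.206  0.816 -0.502  1.663] f [0.2 0.4 0.8] p [583.4 -90.6  62.8] tilt 28.8
[[0.035, 0.999, -0.011], [0.876, -0.036, -0.482], [-0.482, 0.007, -0.876]]
(array([ 555.4, -236.3]), array([48.2, 90.7]), 88.4) [(array([ 623.3, -233.4]), 33.1), (array([632.7, -74.1]), 19.3), (array([ 550.7, -173.2]), 33.8), (array([534.3, -73. ]), 20.7)]
```

View pics/scene8c.png

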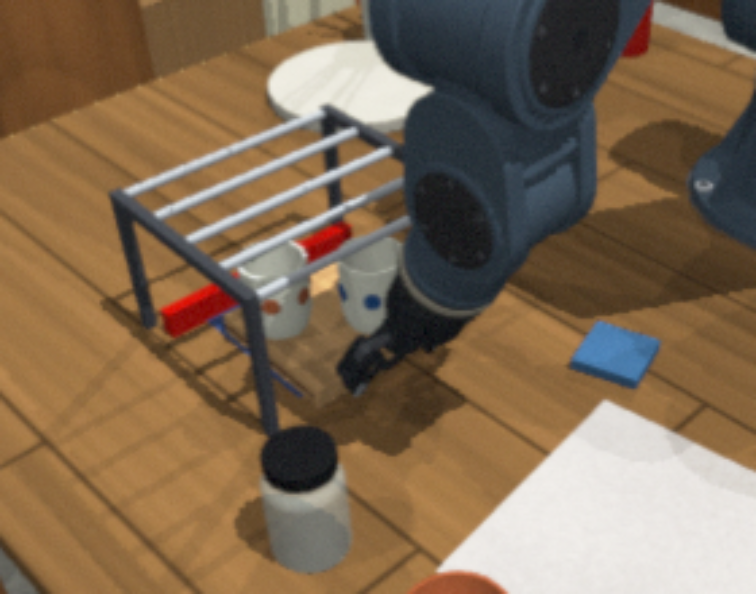

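The crop shows the board under the rack with its front a little short of the red bar. The fingers, at about (355,370), are behind its rear edge, and both cups stand clear of the gripper. I'll creep forward while watching the force.

```bash
python3 -m handwheel '-0.22 0 0.12 0; -0.22 0 0.12 0; -0.22 0 0.12 0; -0.22 0 0.12 0; -0.22 0 0.12 0'|grep -E 'pos|force';python3 -m handwheel '-0.13 0 0.07 0; -0.13 0 0.07 0; -0.13 0 0.07 0'|grep -E 'pos|force'; python3 -m handwheel '-0.13 0 0.07 0; -0.13 0 0.07 0'|grep -E 'pos|force'; python3 -m handwheel '-0.09 0 0.05 0; -0.09 0 0.05 0'|grep -E 'pos|force'
```

```text
eef_pos: [582.9, -102.9, 62.7]
force: [-0.6, 5.8, 0.7]
eef_pos: [582.6, -107.7, 62.8]
force: [1.0, 4.3, -1.3]
eef_pos: [582.4, -110.8, 62.8]
force: [0.5, 2.5, -1.8]
eef_pos: [582.4, -112.9, 62.9]
force: [0.7, 2.7, -1.8]
```

```bash
for k in 1; do python3 -m handwheel '-0.09 0 0.05 0; -0.09 0 0.05 0'|grep -E 'pos|force'; python3 -m handwheel '-0.09 0 0.05 0; -0.09 0 0.05 0'|grep -E 'pos|force'; done; python3 st.py
python3 - <<'E'
from h import *
p,d=snap('scene','scene9'); P=cloud('scene',d); q=P.reshape(-1,3); q=q[np.isfinite(q[:,0])]; e=arm.state()['eef_pos']
k=(q[:,2]>148)&(q[:,2]<166)&(q[:,0]>470)&(q[:,0]<700)&(q[:,1]>-145)&(q[:,1]<-60)
H,ye=np.histogram(q[k,1],bins=range(-145,-60,5)); print(dict(zip(ye.tolist(),H.tolist())))
p,d=snap('top','top9'); b,c,*_=board(p,d); print(c)
E
```

```text
eef_pos: [582.4, -114.9, 62.9]
force: [0.3, 3.0, -2.5]
eef_pos: [582.3, -116.9, 62.9]
force: [-0.2, 3.5, -2.5]
j [ 0.     0.577 -0.222  0.785 -0.503  1.612] f [-0.2  3.5 -2.5] p [ 582.3 -116.9   62.9] tilt 28.8
[[0.035, 0.999, -0.011], [0.876, -0.036, -0.482], [-0.482, 0.007, -0.876]]
{-145: 1, -140: 40, -135: 129, -130: 39, -125: 0, -120: 0, -115: 0, -110: 0, -105: 1, -100: 2, -95: 4, -90: 7, -85: 5, -80: 6, -75: 1, -70: 1}
[(array([ 622.1, -265.4]), 32.0), (array([ 621.4, -245.9]), 28.2), (array([ 633.5, -102.7]), 19.6), (array([ 550.2, -203.5]), 32.6), (array([ 550.6, -186.9]), 30.2), (array([535.5, -98.6]), 22.7)]
```

```bash
python3 -m handwheel '-0.09 0 0.05 0; 0 0 0 0'|grep -E 'pos|force'; python3 -m handwheel '-0.09 0 0.05 0; 0 0 0 0'|grep -E 'pos|force'; python3 -m handwheel '-0.09 0 0.05 0; 0 0 0 0'|grep -E 'pos|force'
```

```text
eef_pos: [582.3, -117.9, 63.0]
force: [0.1, 3.1, -1.7]
eef_pos: [582.3, -118.9, 63.0]
force: [0.9, 3.5, -1.8]
eef_pos: [582.6, -119.3, 63.0]
force: [1.9, 11.1, -0.4]
```

The force rose from 3.5 to 11 N over the last millimetre, so the board is against the stop. The body is still about 8 mm short of the rod. I'll press a touch more, hold, then look.

```bash
python3 -m handwheel '0 0 0 0; 0 0 0 0'|grep -E 'pos|force';  python3 -m handwheel '-0.05 0 0.03 0; 0 0 0 0; 0 0 0 0'|grep -E 'pos|force'; python3 st.py
python3 - <<'E'
from h import *
p,d=snap('scene','scene10'); cv2.imwrite('pics/scene10c.png',cv2.resize(p[80:230,180:380,::-1],None,fx=3.8,fy=3.8,interpolation=cv2.INTER_CUBIC)); snap('top','top10')
E
```

```text
eef_pos: [582.5, -119.3, 62.9]
force: [0.7, 10.7, -0.8]
eef_pos: [582.7, -119.5, 62.9]
force: [1.5, 14.4, -0.0]
j [-0.005  0.576 -0.223  0.781 -0.501  1.605] f [ 1.5 14.4 -0. ] p [ 582.7 -119.5   62.9] tilt 28.7
[[0.035, 0.999, -0.01], [0.877, -0.035, -0.48], [-0.48, 0.008, -0.877]]
```

View pics/scene10c.png

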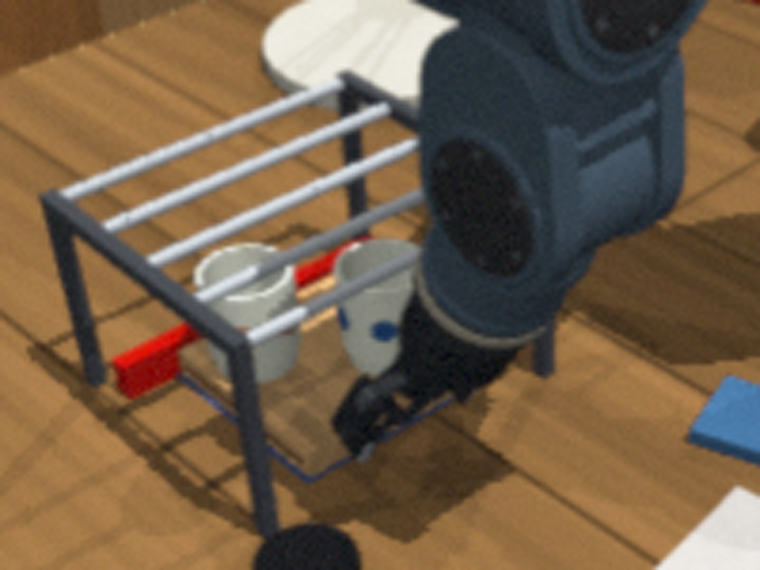

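The board sits on the blue marking with an even blue border at its side and rear, against the bar; both cups are upright. It held about 11–14 N for over 0.5 s. Now I'll back straight out and check.

```bash
python3 -m handwheel '0.44 0 -0.24 0; 0.87 0 -0.48 0; 1.75 0 -0.96 0; 3 0 -1.65 0; 4 0 -2.2 0' >/dev/null; python3 -m handwheel '4 0 -2.2 0; 4 0 -2.2 0; 4 0 -2.2 0; 0 0 0 0; 0 0 0 0'
python3 - <<'E'
from h import *
p,d=snap('top','top11'); P=cloud('top',d); x,y,z=np.moveaxis(P,2,0); hsv=cv2.cvtColor(p,cv2.COLOR_RGB2HSV); H,S=hsv[...,0].astype(int),hsv[...,1].astype(int)
m=(z>17)&(z<30)&(x>480)&(x<700)&(y<-140)&(y>-330)&(H<30)&(S>50)&~((H<5)&(S>180))
v,u=np.nonzero(m); q=onplane('top',np.c_[u,v],24)[:,:2]; print('board',rect(q),len(q))
r=((H<5)|(H>175))&(S>180)&(x>440)&(y<-250)&(y>-350)&(x<720); v,u=np.nonzero(r); q=onplane('top',np.c_[u,v],30)[:,:2]; print('stop',rect(q), 'front edge y', np.percentile(q[:,1],98))
g=(z>94)&(z<112)&(x>480)&(x<700)&(y<-150)&(y>-320); v,u=np.nonzero(g); q=onplane('top',np.c_[u,v],102)
for s in (q[:,0]<585,q[:,0]>=585): print('cup',cv2.minEnclosingCircle(q[s,:2].astype(np.float32)))
cv2.imwrite('pics/top11c.png',cv2.resize(p[90:290,220:520,::-1],None,fx=2.6,fy=2.6,interpolation=cv2.INTER_CUBIC))
for nm,mm,zp in(('tile',(H>100)&(H<130)&(S>90)&(x<470)&(x>340)&(abs(y)<100),14),('bowl',(H<12)&(S>120)&(x>700)&(x<830)&(y<220)&(y>100),50)):
    v,u=np.nonzero(blob(mm)); print(nm,rect(onplane('top',np.c_[u,v],zp)[:,:2]))
E
```

```text
time_s: 27.68
eef_pos: [591.1, 131.0, 62.7]
orientation: [0.175, 0.698, 0.672, -0.177]
force: [0.5, -0.6, -0.3]
opening: 1.0
board (array([ 584.5, -235.5]), array([162.7, 148.3]), 87.5) 2201
stop (array([ 583.2, -314.9]), array([ 12.4, 235.1]), 88.1) front edge y -305.5349335881317
cup ((550.390625, -201.1499481201172), 33.74799346923828)
cup ((621.465576171875, -263.5299377441406), 35.3977165222168)
tile (array([408.5,  26.5]), array([68.6, 69. ]), 17.0)
bowl (array([765.8, 158.2]), array([88. , 87.8]), 44.3)
```

View pics/top11c.png

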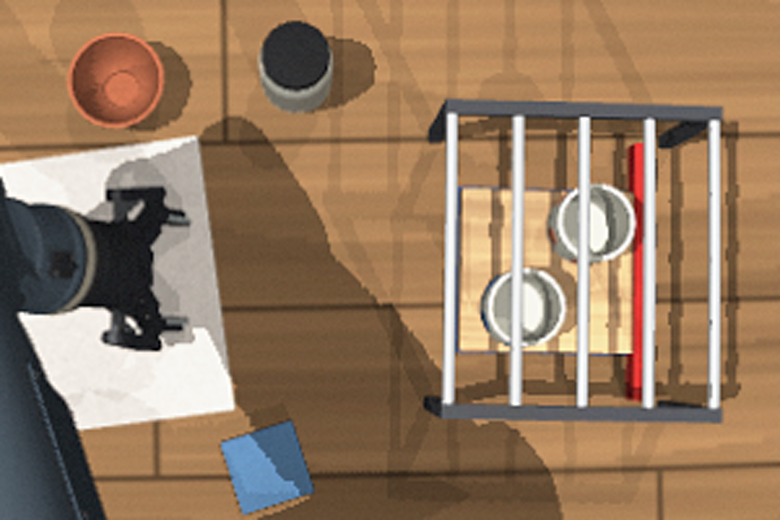

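The board lies on the marking against the red bar at about (633,270). Both cups are upright, the bystanders are unmoved and the gripper is clear. Handing in.

```bash
python3 -c "
from rig import arm; print(arm.hand_in()); print(arm.state()['time_s'])"
```

```text
the job is handed in; nothing more can be done
None
the job is handed in; nothing more can be done
```

The board is under the rack, pressed against the red stop bar and midway between the legs. I handed it in about 28 s into the 58 s allowed; no verdict is given.

**How it was done:**
- **Squaring:** I turned and shifted the board onto the bay's middle line by pushing its robot-side face with the back of an open finger.
- **Tilt:** With the tool vertical, the gripper body would have met the front rod about 10 mm before the board was home. The move rows have no tilt, so I got about 29° by driving joint 4 against its limit.
- **Push:** I pushed the rear face with both fingertips along the middle line and slowed to about 8 mm/s or less before the stop. The wrist force rose from about 3.5 N to 11–14 N over the last millimetre or so and I held it for over 0.5 s. I then backed straight out.

**Last checks, from the top camera:**
- **Board:** Its centre is about 1–2 mm off the middle line. It is within about 0.01 rad of square and in line with the marking.
- **Cups:** Both stand upright and well inside the board's edges.
- **Bystanders:** The tile and bowl measured unchanged. The jar I judged only by eye in the last picture, where it looked unmoved.
- **Robot:** It touches nothing.

**One disagreement:** the stop's front face came out at y ≈ −306 to −309 mm from the red mask, but ≈ −315 mm from the rack grid. The contact force and the board lying on the marking fit the grid figure, so I took contact from the force.

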